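# Find the rocking tile cover under the sink and press it home

## Robot

A 6-joint arm with a two-finger parallel gripper is mounted at the origin on the work surface. World frame = base frame: x ahead of the robot, y to its left, z up, the work surface at z = 0. Lengths are in mm, angles in rad, forces in N, time in s.
With the tool pointing down it reaches from about 300 to 775 mm from the base axis. Payload 14.6 kg.
Tool frame: the origin (TCP) lies at the very end of the fingers, on their centre line; the grasp point (between the pads) lies grip_point_offset behind it (grip_point_offset is the distance from the TCP to the grasp point, in mm); x points along the fingers, z is the direction in which the jaws open and shut, and the axes are right-handed (so a half turn about x gives the same grasp; the last joint's range is limited). The gripper opens to 85 mm and grips with 20 to 120 N. Pads are 22 mm wide; open, the fingers measure 114 mm over their backs; the gripper's body (76 mm by 85 mm) begins 54 mm behind the grasp point. The pads swing forward as they close: fully open they stand 13 mm farther back than shut.
Start: joints at [-0.067, 0.3, 1.521, -0, 1.321, -0.067], TCP at [549.99, -0.002, 231.281] pointing down, gripper open.
Joint ranges: [-3.03, 3.03], [-0.79, 2.21], [0.23, 2.52], [-1.04, 4.18], [0, 3.07], [-2.55, 2.55]. Speed limits (rad/s): [2.22, 2.22, 2.57, 3.14, 3.14, 3.14].

## Interface

Orientations are given as a rotation vector (axis times angle).
In Python, from cell import * gives the robot as it stands.
- The arm moves only by the shell command python3 -m jog 'ROWS' [FORCE]. ROWS is JSON, a list of rows, each a list of 7 numbers: the turn, a rotation vector about the tool's x, y, z in rad, then the shift along the tool's x, y, z in cm, then the closure, from 0 (fully open) to 1 (shut). A call has 1 to 8 rows; each row is the pose to reach, as a shift and turn from the pose measured when the call began, along the tool's axes at that moment; what a row does not reach only later rows make up. A row lasts 1/8 s, in which the tool goes at most 62.5 mm and 10.7 degrees, less where a joint would pass 70% of its speed; a pose out of reach is approached as far as the arm can. A call with a gripper value outside its range is refused whole. The fingers move at their own pace and stop on an object; FORCE is the grip in N (left out, the last holds). Time passes only in rows, so rows that repeat a pose let the fingers close. It gives the time, the measured TCP pose, the force and the opening at its end, in the units of the state.
- state(): the state, without advancing time (a new reading comes with each control period).
- snapshot(name): name is "scene" or "side" or "wrist"; returns a dict with "image" (420x560x3 uint8, red, green, blue), "depth" (420x560 float32, mm along the optical axis (not along the pixel's ray), 0 where there is no reading), "intrinsics" (3x3 intrinsics, pixels), "R" (3x3) and "t" (3): a world point X has camera coordinates R X + t. Camera axes: x right, y down, z forward; pixel columns grow to the right and rows downward; lengths in mm; the calibration is good to about 2 mm. A picture is of the moment at which its call begins.
- job_done(): hands the job in, once; it reports no verdict.
The state is a dict: "t": time; "q": joint angles; "joint_velocities": joint speeds; "tau": joint torques, N m; "position": TCP position; "eef_rot": TCP orientation; "ft_force": force on the tool from outside, world axes, zero at the start; "wrist_torque": the same for the moment, N m; "finger_gap": finger opening in mm.
Only numpy, scipy, OpenCV 4.12 (cv2) and the standard library are available. Lean on these libraries where they do the work, as an engineer would, in place of code of your own. Each camera call takes 0.05 s, during which the arm holds its last target.

## Task

One of the four blue tile covers under the sink is not clipped down: press each one lightly near an edge until you have found the one that rocks, then press that one firmly in the middle until it is fully home and level, and move clear. Do not press hard on the firm covers, and leave the plunger cup, washer tin, pipe wrench and scourer tray where they are; nothing is to be picked up.

Things in the scene. Friction and masses are not known exactly. Their poses are not given: they have to be found in the camera images.
- cover_1: one of four identical square covers 1 to 4, 90 x 90 mm, 14 mm thick, blue tile top, white plastic edge, each level on its own grey plinth, its top 22 to 34 mm above the base. Origin: centre of the top face; z up, x and y along its sides. It cannot be slid, turned or lifted off. Exactly one of the four (any of them, in any place) is unclipped; untouched it looks like the others
- cover_2: as cover_1. How any of the three firm covers behaves: it stays level and gives only about 1 mm per 5 N, shifting a few tenths of a mm sideways on its clip, and springs back; more than 14 N on it counts as pressing hard
- cover_3: as cover_1. Light test for any cover: 3 to 5 N, 30 to 36 mm from its centre, straight down beside the middle of one side
- cover_4: as cover_1. How the one unclipped cover, whichever it is, behaves: the light test rocks it by about 0.1 to 0.14 rad (pressed edge 4 to 6 mm down), and it levels again on release; 18 to 21 N at its centre pushes it down 5 mm on to its seat, where it stays and rocks no more; 25 N does it no harm
- mark_1 (a point): a fixed point of cover_1's plinth, where the centre of that cover's top lay at the start; for judging only
- mark_2 (a point): a fixed point of cover_2's plinth, where the centre of that cover's top lay at the start; for judging only
- mark_3 (a point): a fixed point of cover_3's plinth, where the centre of that cover's top lay at the start; for judging only
- mark_4 (a point): a fixed point of cover_4's plinth, where the centre of that cover's top lay at the start; for judging only
- plunger_cup: black rubber plunger cup without its stick, loose, 88 mm across, 62 mm high, standing between the covers; origin: centre of its underside. Leave alone
- washer_tin: round chrome tap washer tin, shut, loose, 87 mm across, 40 mm high; origin: centre of its underside. Leave alone
- pipe_wrench: grey pipe wrench lying flat, loose, about 250 mm long (its x axis points to the jaws), 24 mm high; origin: near mid-length, on the base. Leave alone
- scourer_tray: small aluminium tray with a scouring pad, loose, 85 x 120 mm, 26 mm high; origin: centre of its underside. Leave alone

How it is judged (in metres and radians):
On the way, in this order (a step that is already met when the one before it is completed fails the run):
1. the unclipped cover is made to rock by a press near its edge, before it is home (((angle between cover_1's own z axis and vertical above 0.05 rad and distance of cover_1 from where it was at the start of the episode below 0.003 m) or (angle between cover_2's own z axis and vertical above 0.05 rad and distance of cover_2 from where it was at the start of the episode below 0.003 m) or (angle between cover_3's own z axis and vertical above 0.05 rad and distance of cover_3 from where it was at the start of the episode below 0.003 m) or (angle between cover_4's own z axis and vertical above 0.05 rad and distance of cover_4 from where it was at the start of the episode below 0.003 m))), for 0.02 s.
2. the unclipped cover is pressed down on to its seat and is level (((distance of cover_1 from where it was at the start of the episode above 0.004 m and angle between cover_1's own z axis and vertical below 0.03 rad) or (distance of cover_2 from where it was at the start of the episode above 0.004 m and angle between cover_2's own z axis and vertical below 0.03 rad) or (distance of cover_3 from where it was at the start of the episode above 0.004 m and angle between cover_3's own z axis and vertical below 0.03 rad) or (distance of cover_4 from where it was at the start of the episode above 0.004 m and angle between cover_4's own z axis and vertical below 0.03 rad))), for 0.1 s.
At the end, for the whole second after the job is handed in: the unclipped cover has gone down at least 4 of its 5 mm, all covers are level within 0.03 rad and still; the four bystanders are within 20 mm of where they stood (((distance of cover_1 from where it was at the start of the episode above 0.004 m and angle between cover_1's own z axis and vertical below 0.03 rad) or (distance of cover_2 from where it was at the start of the episode above 0.004 m and angle between cover_2's own z axis and vertical below 0.03 rad) or (distance of cover_3 from where it was at the start of the episode above 0.004 m and angle between cover_3's own z axis and vertical below 0.03 rad) or (distance of cover_4 from where it was at the start of the episode above 0.004 m and angle between cover_4's own z axis and vertical below 0.03 rad)) and angle between each of cover_1, cover_2, cover_3, cover_4's own z axis and vertical below 0.03 rad and linear speed of each of cover_1, cover_2, cover_3, cover_4 below 0.01 m/s and distance of each of plunger_cup, washer_tin, pipe_wrench, scourer_tray from where it was at the start of the episode below 0.02 m); the robot touches nothing.
It fails at once if a firm cover is pressed hard (more than 14 N on a cover that shifts sideways on its clip, as only the firm ones do) ((contact force between cover_1 and anything else above 14 N and horizontal distance between cover_1 and mark_1 above 0.0003 m) or (contact force between cover_2 and anything else above 14 N and horizontal distance between cover_2 and mark_2 above 0.0003 m) or (contact force between cover_3 and anything else above 14 N and horizontal distance between cover_3 and mark_3 above 0.0003 m) or (contact force between cover_4 and anything else above 14 N and horizontal distance between cover_4 and mark_4 above 0.0003 m)).
It fails at once if a bystander is picked up or pushed more than 20 mm, or tipped (distance of any of plunger_cup, washer_tin, pipe_wrench, scourer_tray from where it was at the start of the episode above 0.02 m or angle between any of plunger_cup, washer_tin, pipe_wrench, scourer_tray's own z axis and vertical above 0.3 rad).
It also fails if it takes over 64 s, if anything falls off the work surface, if the arm or the gripper's body presses on something with over 40 N, if the wrist force passes 120 N, or if a joint passes its speed limit or range.

## Working session

There is one attempt and no reset: what is moved stays moved. The work goes in short steps, Python scripts to look and compute and a shell command to move; the robot and the scene stay as the last step left them, time stands still between calls to the robot, and variables do not carry over. Pictures are saved under pics/ and viewed, and the job is handed in when it is done.

```bash
ls; mkdir -p pics; python3 - <<'E'
from cell import *
import cv2,numpy as np
s=state();print(s)
for n in("scene","side","wrist"):
    d=snapshot(n);cv2.imwrite(f"pics/{n}0.png",d["image"][:,:,::-1]);np.savez(f"{n}0.npz",**d)
    print(n,d["R"].round(3).tolist(),d["t"],d["intrinsics"].tolist())
print([k for k in globals() if not k.startswith('_')][:30])
E
```

```text
pics
{'t': 0.0, 'q': array([-6.66162789e-02,  3.00496560e-01,  1.52160048e+00, -1.39015131e-05,
        1.32071308e+00, -6.65764638e-02]), 'joint_velocities': array([ 0.00078157,  0.00139553, -0.00032575, -0.00170876, -0.00048473,
       -0.00032202]), 'tau': array([ 2.33377898e-03, -5.43485534e+01, -3.61782753e+01,  2.82532977e-05,
        4.14875918e-03, -3.55991256e-05]), 'position': array([5.49755886e+02, 1.09473018e-03, 2.30699146e+02]), 'eef_rot': array([8.16543155e-05, 1.57201199e+00, 2.45205348e-05]), 'ft_force': array([ 0.37535194,  0.08011365, -0.23187313]), 'wrist_torque': array([0.04857257, 0.05335614, 0.06103266]), 'finger_gap': 85.28040278785785}
scene [[0.246, 0.969, 0.008], [0.727, -0.179, -0.663], [-0.641, 0.169, -0.749]] [-126.55437561 -372.09203508 1456.80611024] [[380.7837251298727, 0.0, 276.17749833307016], [0.0, 380.7837251298727, 207.59578145685444], [0.0, 0.0, 1.0]]
side [[0.995, -0.1, 0.018], [-0.056, -0.683, -0.728], [0.085, 0.723, -0.685]] [-547.59549992   57.79404083 1299.37868592] [[460.7210163061413, 0.0, 277.3074518953377], [0.0, 460.7210163061413, 208.64221831598329], [0.0, 0.0, 1.0]]
wrist [[1.0, 0.0, -0.001], [0.0, -0.951, 0.309], [-0.001, -0.309, -0.951]] [-548.66856671  -40.88653419  381.37517734] [[352.62468272877015, 0.0, 274.3280934544817], [0.0, 352.62468272877015, 203.61045629627415], [0.0, 0.0, 1.0]]
['snapshot', 'job_done', 'state', 'Unreachable', 'grip_point_offset', 'cv2', 'np', 's', 'n', 'd']
```

View pics/scene0.png

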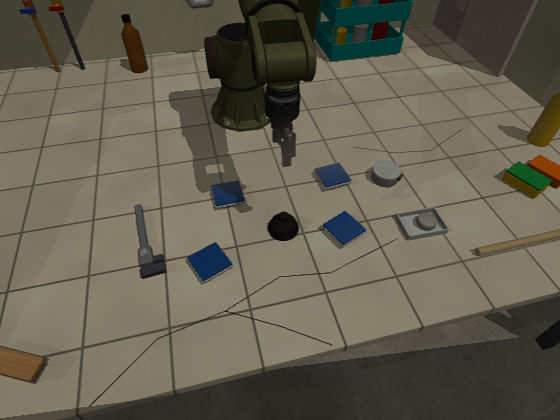

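View pics/side0.png

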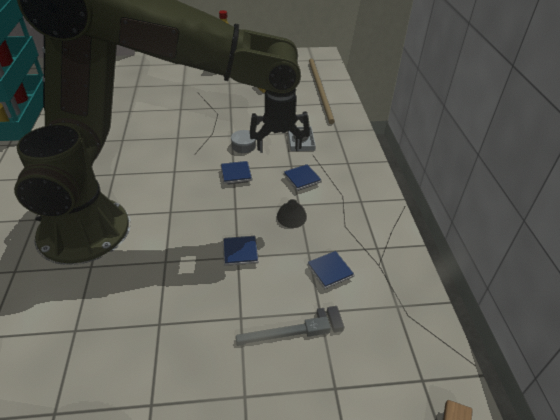

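View pics/wrist0.png

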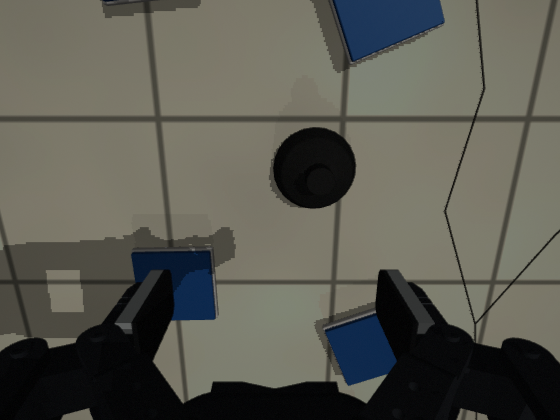

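The scene shows four covers at about (228,194), (209,262), (333,175) and (344,228). The cup is at (283,226), the wrench on the left, and the tin and tray on the right. The side and wrist views agree with this. Next I'll measure the covers.

```bash
cat > h.py <<'E'
import cv2,numpy as np
def covers(d,hmin=10):
    im=d["image"];hsv=cv2.cvtColor(im,cv2.COLOR_RGB2HSV)
    m=cv2.inRange(hsv,(105,130,30),(125,255,255))
    m=cv2.morphologyEx(m,cv2.MORPH_OPEN,np.ones((3,3)))
    n,l,st,_=cv2.connectedComponentsWithStats(m)
    K=d["intrinsics"];R=d["R"];t=d["t"];out=[]
    for i in range(1,n):
        if st[i,4]<150: continue
        v,u=np.nonzero(l==i);z=d["depth"][v,u];ok=z>0;u,v,z=u[ok],v[ok],z[ok]
        c=np.c_[(u-K[0,2])/K[0,0]*z,(v-K[1,2])/K[1,1]*z,z]
        X=(c-t)@R
        h=np.median(X[:,2])
        if not hmin<h<60: continue
        # rays to plane at height h
        r=np.c_[(u-K[0,2])/K[0,0],(v-K[1,2])/K[1,1],np.ones(len(u))]@R
        o=-R.T@t; P=o+r*((h-o[2])/r[:,2])[:,None]
        b=cv2.minAreaRect(P[:,:2].astype(np.float32))
        A=np.c_[X[:,:2]-X[:,:2].mean(0),np.ones(len(X))]
        sl=np.linalg.lstsq(A,X[:,2],rcond=None)[0][:2]
        out.append((np.round(b[0],1),np.round(b[1],1),round(b[2],1),round(float(h),1),sl.round(3),len(u),(int(u.mean()),int(v.mean()))))
    return out
E
python3 - <<'E'
from h import *
for n in("scene","side","wrist"):
    print(n)
    for o in covers(dict(np.load(n+"0.npz"))):print(*o)
E
```

```text
scene
[466.9 201. ] [82.5 41.4] 88.2 25.7 [-0.01  -0.002] 224 (334, 179)
[ 443.7 -132.2] [80.2 81.6] 0.9 25.3 [0.001 0.003] 349 (225, 196)
[647.1 158.1] [84.6 85.2] 22.3 25.9 [0.004 0.006] 735 (343, 227)
[ 666.9 -216.7] [85.5 84. ] 21.9 24.8 [ 0.002 -0.001] 916 (208, 260)
side
[436.2 196.9] [79.3 78.9] 5.7 27.6 [ 0.001 -0.007] 362 (235, 170)
[628.2 176.7] [89.4 45.5] 48.8 27.1 [ 0.021 -0.023] 170 (296, 172)
[ 441.  -149.6] [87.9 34.8] 43.6 27.2 [ 0.024 -0.019] 212 (240, 252)
wrist
[649.  143.7] [85.3 53. ] 22.1 29.0 [0.001 0.003] 4399 (384, 22)
[ 436.6 -131.2] [85.4 86.7] 1.0 28.6 [0.169 0.195] 3574 (182, 280)
[ 654.5 -217.9] [66.6 88.3] 22.0 27.8 [-0.069  0.3  ] 3226 (361, 349)
```

```bash
sed -i 's/(105,130,30),(125,255,255)/(100,100,18),(130,255,255)/' h.py
python3 - <<'E'
from h import *
for n in("scene","side","wrist"):
    print(n); d=dict(np.load(n+"0.npz"))
    for o in covers(d):print(*o)
im=dict(np.load("side0.npz"))["image"];a=cv2.resize(im[140:300,210:370],None,fx=3.5,fy=3.5,interpolation=0)
cv2.imwrite("pics/sz.png",a[:,:,::-1])
E
```

```text
scene
[441.5 199.5] [84.3 83.6] 5.0 25.6 [ 0.    -0.004] 486 (332, 174)
[ 443.8 -131.8] [80.9 83.9] 0.1 25.3 [0.001 0.002] 458 (226, 195)
[647.  158.8] [84.9 86.8] 22.0 25.9 [0.005 0.006] 747 (343, 227)
[ 667.2 -216. ] [87.2 85.5] 21.3 24.8 [-0.002  0.   ] 950 (209, 261)
side
[436.5 196.6] [81.9 83.1] 6.2 27.6 [ 0.002 -0.006] 419 (235, 170)
[643.  156.8] [83.  82.8] 21.6 27.2 [ 0.001 -0.005] 432 (301, 175)
[ 438.8 -142.9] [67.9 78.1] 89.3 27.1 [ 0.008 -0.01 ] 439 (242, 252)
[ 664.5 -218.9] [81.4 81.5] 21.6 26.1 [-0.01  -0.002] 553 (334, 269)
wrist
[648.8 143.8] [85.8 53.3] 22.1 28.9 [0.002 0.003] 4435 (383, 22)
[ 436.6 -131.2] [85.5 86.9] 1.2 28.6 [0.335 0.391] 3624 (182, 280)
[ 654.3 -217.9] [67.1 88.9] 21.8 27.8 [-0.093  0.385] 3257 (361, 349)
```

View pics/sz.png

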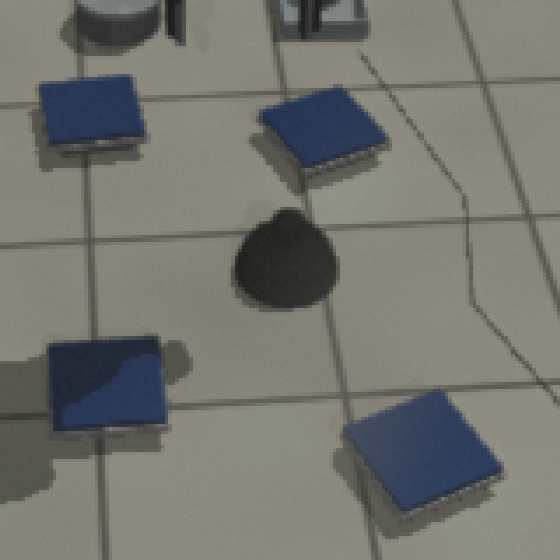

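Four covers located: A (439,198), B (439,−133), C (645,157) and D (665,−217), with yaws of about 6, 1, 22 and 22° and tops near z≈27. I'll shut the gripper and go above the inner edge of B first.

```bash
python3 -m jog '[[0,0,0,3.7,-2.5,-2.8,1],[0,0,0,7.5,-5,-5.6,1],[0,0,0,11,-7.5,-8.3,1],[0,0,0,15,-10,-11.1,1],[0,0,0,17,-10,-11.1,1],[0,0,0,17,-10,-11.1,1],[0,0,0,17,-10,-11.1,1],[0,0,0,17,-10,-11.1,1]]' 60
python3 - <<'E'
from cell import *
import cv2
print(grip_point_offset,state()["ft_force"],state()["finger_gap"])
d=snapshot("wrist");cv2.imwrite("pics/w1.png",d["image"][:,:,::-1])
d=snapshot("side");cv2.imwrite("pics/s1.png",d["image"][:,:,::-1])
E
```

```text
t: 1.15
position: [439.3, -99.9, 61.8]
eef_rot: [-0.001, 1.57, 0.0]
ft_force: [0.6, -0.4, -0.8]
finger_gap: -0.4
18.700000000000003 [ 0.63608846 -0.3658853  -0.8274398 ] -0.35189439923452953
```

View pics/w1.png

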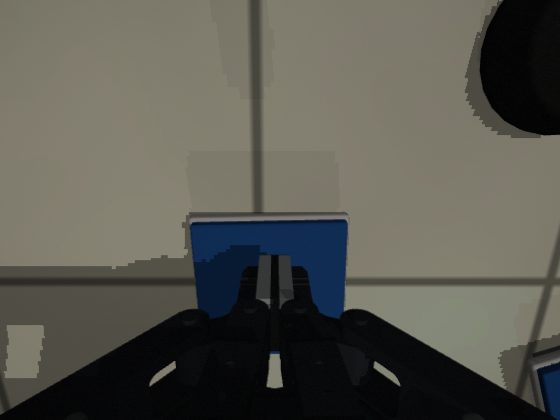

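View pics/s1.png

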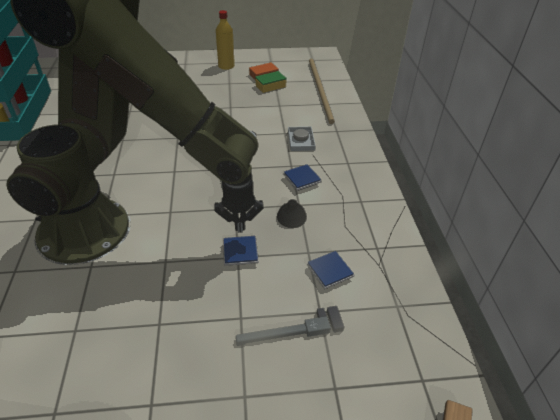

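The shut fingers are over the inner (+y) part of cover B; in the wrist view the tip is near (272,270) and the cover edge is at row 215. Now the descent.

```bash
python3 -m jog '[[0,0,0,1.5,0,0,1],[0,0,0,2.7,0,0,1],[0,0,0,2.9,0,0,1],[0,0,0,2.9,0,0,1]]'; python3 -m jog '[[0,0,0,0.15,0,0,1],[0,0,0,0.3,0,0,1],[0,0,0,0.3,0,0,1]]'
```

```text
t: 1.75
position: [439.0, -99.9, 32.3]
eef_rot: [-0.0, 1.571, 0.0]
ft_force: [0.6, -0.1, 0.1]
finger_gap: 0.3
t: 2.12
position: [439.0, -99.9, 29.3]
eef_rot: [-0.0, 1.571, 0.0]
ft_force: [0.2, -0.1, 0.1]
finger_gap: 0.1
```

```bash
python3 -m jog '[[0,0,0,0.1,0,0,1],[0,0,0,0.1,0,0,1]]'; python3 -m jog '[[0,0,0,0.1,0,0,1],[0,0,0,0.1,0,0,1]]'
```

```text
t: 2.38
position: [439.0, -99.9, 28.3]
eef_rot: [-0.0, 1.571, 0.0]
ft_force: [-0.7, -0.2, 0.8]
finger_gap: 0.3
t: 2.62
position: [439.0, -99.9, 27.3]
eef_rot: [-0.0, 1.571, 0.0]
ft_force: [0.1, -0.3, 0.5]
finger_gap: -0.1
```

```bash
for i in 1; do python3 -m jog '[[0,0,0,0.08,0,0,1],[0,0,0,0.08,0,0,1]]' | grep -E 'pos|ft'; done;  python3 -m jog '[[0,0,0,0.08,0,0,1],[0,0,0,0.08,0,0,1]]' | grep -E 'pos|ft'
```

```text
position: [439.2, -99.9, 26.6]
ft_force: [-0.1, 1.3, 3.5]
position: [439.3, -99.9, 26.0]
ft_force: [-1.7, 1.5, 7.7]
```

B is firm: 7.7 N after about 1 mm. I'll lift off and move to cover A's inner edge at (442,165).

```bash
python3 -m jog '[[0,0,0,-3,0,0,1],[0,0,0,-5,5,0,1],[0,0,0,-5,11,0.1,1],[0,0,0,-5,17,0.2,1],[0,0,0,-5,23,0.3,1],[0,0,0,-4,26.5,0.3,1],[0,0,0,-1,26.5,0.3,1],[0,0,0,-0.5,26.5,0.3,1]]'; python3 -m jog '[[0,0,0,0,0,0,1],[0,0,0,0,0,0,1]]'
```

```text
t: 4.12
position: [441.1, 165.0, 29.4]
eef_rot: [-0.002, 1.574, -0.0]
ft_force: [0.2, -0.3, 0.2]
finger_gap: 0.2
t: 4.38
position: [441.5, 164.7, 30.2]
eef_rot: [-0.001, 1.573, -0.0]
ft_force: [-0.2, 0.4, 0.1]
finger_gap: 0.1
```

```bash
J(){ :; }; python3 -m jog '[[0,0,0,0.1,0,0,1],[0,0,0,0.1,0,0,1]]'| grep -E 'pos|ft'; python3 -m jog '[[0,0,0,0.1,0,0,1],[0,0,0,0.1,0,0,1]]'| grep -E 'pos|ft'; python3 -m jog '[[0,0,0,0.08,0,0,1],[0,0,0,0.08,0,0,1]]'| grep -E 'pos|ft'
```

```text
position: [441.7, 164.6, 29.6]
ft_force: [-0.6, 0.1, 0.1]
position: [441.8, 164.6, 28.6]
ft_force: [0.0, 1.0, 0.9]
position: [441.7, 164.6, 27.7]
ft_force: [-1.1, -1.0, -0.2]
```

```bash
python3 -m jog '[[0,0,0,0.08,0,0,1],[0,0,0,0.08,0,0,1]]'| grep -E 'pos|ft'; python3 -m jog '[[0,0,0,0.08,0,0,1],[0,0,0,0.08,0,0,1]]'| grep -E 'pos|ft'
```

```text
position: [441.8, 164.7, 27.0]
ft_force: [0.3, 0.1, 3.5]
position: [442.0, 164.7, 26.4]
ft_force: [-0.3, -0.7, 5.9]
```

```bash
python3 -m jog '[[0,0,0,0.05,0,0,1],[0,0,0,0.05,0,0,1]]'| grep -E 'pos|ft'
```

```text
position: [442.1, 164.7, 26.2]
ft_force: [-1.8, -1.2, 7.4]
```

A is firm too: 7.4 N about 1.3 mm below contact. Next is cover C's inner edge at (657,126).

```bash
python3 -m jog '[[0,0,0,-3,0,0,1],[0,0,0,-5,-0.5,4,1],[0,0,0,-5,-1.5,9,1],[0,0,0,-5,-2.5,14,1],[0,0,0,-5,-3.5,19,1],[0,0,0,-4,-3.9,21.5,1],[0,0,0,-1.5,-3.9,21.5,1],[0,0,0,-0.8,-3.9,21.5,1]]'; python3 -m jog '[[0,0,0,0.05,0,0,1],[0,0,0,0.1,0,0,1]]'
```

```text
t: 6.88
position: [656.1, 125.5, 31.9]
eef_rot: [-0.001, 1.575, -0.001]
ft_force: [-0.7, -0.1, -0.2]
finger_gap: 0.5
t: 7.12
position: [656.2, 125.7, 31.7]
eef_rot: [-0.001, 1.574, -0.001]
ft_force: [-0.5, 1.1, 0.3]
finger_gap: 0.3
```

```bash
python3 -m jog '[[0,0,0,0.1,0,0,1],[0,0,0,0.2,0,0,1],[0,0,0,0.2,0,0,1]]'| grep -E 'pos|ft'; python3 -m jog '[[0,0,0,0.1,0,0,1],[0,0,0,0.1,0,0,1]]'| grep -E 'pos|ft'; python3 -m jog '[[0,0,0,0.1,0,0,1],[0,0,0,0.1,0,0,1]]'| grep -E 'pos|ft'
```

```text
position: [656.2, 125.7, 29.8]
ft_force: [-0.6, -0.6, -0.2]
position: [656.2, 125.7, 28.8]
ft_force: [-0.2, -0.5, -0.5]
position: [656.1, 125.7, 27.7]
ft_force: [-1.1, 1.2, -0.2]
```

```bash
python3 -m jog '[[0,0,0,0.08,0,0,1],[0,0,0,0.08,0,0,1]]'| grep -E 'pos|ft'
```

```text
position: [656.3, 125.7, 27.1]
ft_force: [-1.0, 0.2, 2.2]
```

```bash
python3 -m jog '[[0,0,0,0.06,0,0,1],[0,0,0,0.06,0,0,1]]'| grep -E 'pos|ft'
```

```text
position: [656.4, 125.7, 26.8]
ft_force: [-1.1, -0.2, 4.3]
```

C looks firm, at roughly 5 N/mm or stiffer. Next is cover D's inner edge at (653,−186), flying high over the cup.

```bash
python3 -m jog '[[0,0,0,-4,0,0,1],[0,0,0,-7,-4,0,1],[0,0,0,-7,-10,-0.1,1],[0,0,0,-7,-16,-0.2,1],[0,0,0,-7,-22,-0.3,1],[0,0,0,-7,-27,-0.3,1],[0,0,0,-4.5,-31.2,-0.3,1],[0,0,0,-0.8,-31.2,-0.3,1]]'; python3 -m jog '[[0,0,0,0.05,0,0,1],[0,0,0,0.1,0,0,1]]'
```

```text
t: 9.5
position: [653.4, -189.7, 34.8]
eef_rot: [0.001, 1.571, -0.004]
ft_force: [0.7, 0.6, -0.3]
finger_gap: 0.1
t: 9.75
position: [653.9, -189.6, 35.1]
eef_rot: [0.001, 1.57, -0.004]
ft_force: [-0.8, 0.1, 0.9]
finger_gap: 0.1
```

```bash
python3 -m jog '[[0,0,0,0.2,0.35,0,1],[0,0,0,0.5,0.35,0,1],[0,0,0,0.6,0.35,0,1],[0,0,0,0.6,0.35,0,1]]'; python3 -m jog '[[0,0,0,0.1,0,0,1],[0,0,0,0.1,0,0,1]]'| grep -E 'pos|ft'; python3 -m jog '[[0,0,0,0.1,0,0,1],[0,0,0,0.1,0,0,1]]'| grep -E 'pos|ft'
```

```text
t: 10.25
position: [654.0, -186.1, 29.1]
eef_rot: [0.001, 1.57, -0.004]
ft_force: [-1.1, -0.6, -0.1]
finger_gap: 0.2
position: [653.9, -186.1, 28.0]
ft_force: [0.2, 1.1, 0.4]
position: [653.8, -186.2, 26.9]
ft_force: [1.3, 0.3, 1.2]
```

```bash
python3 -m jog '[[0,0,0,0.1,0,0,1],[0,0,0,0.1,0,0,1]]'| grep -E 'pos|ft'
```

```text
position: [653.9, -186.1, 25.9]
ft_force: [0.1, 0.0, 0.5]
```

```bash
python3 -m jog '[[0,0,0,0.08,0,0,1],[0,0,0,0.08,0,0,1]]'| grep -E 'pos|ft'
```

```text
position: [653.9, -186.2, 25.1]
ft_force: [0.3, -1.0, 1.2]
```

```bash
python3 -m jog '[[0,0,0,0.08,0,0,1],[0,0,0,0.08,0,0,1]]'| grep -E 'pos|ft'
```

```text
position: [653.9, -186.2, 24.3]
ft_force: [-0.1, 0.0, 1.5]
```

D gives softly (1.5 N after more than 2 mm), so it's rocking. I'll keep going to about 4 N and look.

```bash
python3 -m jog '[[0,0,0,0.1,0,0,1],[0,0,0,0.1,0,0,1]]'| grep -E 'pos|ft'
```

```text
position: [653.9, -186.3, 23.3]
ft_force: [0.7, -0.7, 2.2]
```

```bash
python3 -m jog '[[0,0,0,0.08,0,0,1],[0,0,0,0.08,0,0,1]]'| grep -E 'pos|ft'; python3 - <<'E'
from cell import *
from h import *
d=snapshot("scene");cv2.imwrite("pics/s2.png",cv2.resize(d["image"][200:310,150:270],None,fx=5,fy=5)[:,:,::-1])
for o in covers(d):print(*o)
print(state()["ft_force"])
E
```

```text
position: [654.1, -186.3, 22.9]
ft_force: [-0.9, 0.8, 4.8]
[442.2 199.5] [82.7 84.1] 5.0 25.3 [-0.    -0.006] 468 (332, 175)
[647.  158.8] [84.7 86.8] 22.0 25.9 [0.    0.002] 749 (343, 227)
[ 667.9 -216.1] [90.5 83.2] 19.6 25.8 [ 0.05  -0.124] 822 (208, 262)
[-1.76227676  0.24950671  5.94051714]
```

View pics/s2.png

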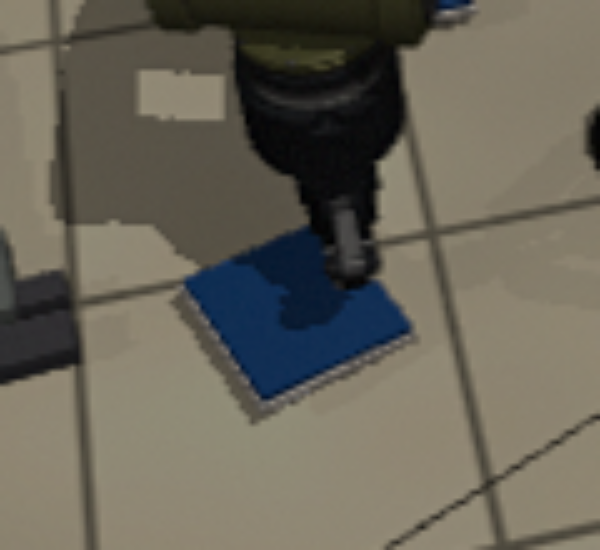

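The picture shows cover D tilted toward the fingers (tip near (350,270) in the crop). The depth plane gives a slope of about 0.13, so D is the unclipped one. I'll lift and centre over (666,−217).

```bash
python3 -m jog '[[0,0,0,-1.5,0,0,1],[0,0,0,-2.5,0,0,1],[0,0,0,-2.5,-1.5,0.6,1],[0,0,0,-2.5,-3.1,1.2,1],[0,0,0,-2.5,-3.1,1.2,1],[0,0,0,-2.5,-3.1,1.2,1]]'; python3 - <<'E'
from cell import *
from h import *
for n in ("scene","side"):
    d=snapshot(n)
    for o in covers(d):print(n,*o)
E
```

```text
t: 12.8
position: [665.7, -217.2, 47.5]
eef_rot: [0.001, 1.571, -0.004]
ft_force: [-0.0, -0.0, 1.4]
finger_gap: 0.2
scene [441.8 199.5] [83.9 83.6] 5.0 25.6 [0.002 0.005] 454 (332, 175)
scene [ 440.4 -122.7] [87.1 64.5] 1.2 25.3 [ 0.703 -0.078] 378 (232, 192)
scene [646.9 158.9] [84.9 86.9] 22.0 25.7 [0.005 0.   ] 748 (343, 227)
scene [ 666.9 -216.1] [87.5 85.7] 21.9 24.7 [0.06  0.019] 825 (209, 262)
side [436.5 196.1] [82.  83.6] 5.7 27.8 [ 0.006 -0.002] 422 (235, 170)
side [ 436.3 -134.7] [82.7 83.1] 1.3 27.3 [ 0.002 -0.002] 732 (239, 248)
side [ 688.  -223.5] [40.8 55.6] 21.6 26.3 [-0.024 -0.01 ] 228 (340, 268)
```

Centred. Pressing down, with the last part in small steps.

```bash
python3 -m jog '[[0,0,0,1,0,0,1],[0,0,0,1.8,0,0,1],[0,0,0,2.0,0,0,1],[0,0,0,2.1,0,0,1],[0,0,0,2.1,0,0,1]]'| grep -E 'pos|ft'
```

```text
position: [665.9, -217.0, 26.9]
ft_force: [0.2, 0.5, -0.1]
```

```bash
python3 -m jog '[[0,0,0,0.1,0,0,1],[0,0,0,0.2,0,0,1],[0,0,0,0.2,0,0,1]]'| grep -E 'pos|ft'
```

```text
position: [666.2, -217.1, 26.4]
ft_force: [-3.9, 1.1, 10.2]
```

```bash
python3 -m jog '[[0,0,0,0.1,0,0,1],[0,0,0,0.1,0,0,1]]'| grep -E 'pos|ft'
```

```text
position: [666.3, -217.1, 26.4]
ft_force: [-5.7, 2.6, 8.3]
```

```bash
python3 -m jog '[[0,0,0,0.1,0,0,1],[0,0,0,0.1,0,0,1]]'| grep -E 'pos|ft'
```

```text
position: [666.3, -217.1, 26.4]
ft_force: [-4.9, 2.4, 7.9]
```

Each call restarts from the measured pose, so the force plateaus. I'll command deeper rows in one call.

```bash
python3 -m jog '[[0,0,0,0.15,0,0,1],[0,0,0,0.25,0,0,1],[0,0,0,0.32,0,0,1],[0,0,0,0.32,0,0,1]]'| grep -E 'pos|ft'
```

```text
position: [666.4, -217.1, 25.3]
ft_force: [-9.1, 3.8, 17.6]
```

```bash
python3 -m jog '[[0,0,0,0.2,0,0,1],[0,0,0,0.32,0,0,1],[0,0,0,0.4,0,0,1],[0,0,0,0.4,0,0,1]]'| grep -E 'pos|ft'
```

```text
position: [666.5, -217.2, 23.4]
ft_force: [-11.5, 4.0, 16.6]
```

```bash
python3 -m jog '[[0,0,0,0.2,0,-0.05,1],[0,0,0,0.35,0,-0.05,1],[0,0,0,0.45,0,-0.05,1],[0,0,0,0.45,0,-0.05,1]]'| grep -E 'pos|ft'
```

```text
position: [666.4, -217.2, 21.3]
ft_force: [-9.1, 4.7, 18.2]
```

```bash
python3 -m jog '[[0,0,0,0.2,0,-0.05,1],[0,0,0,0.3,0,-0.05,1],[0,0,0,0.35,0,-0.05,1],[0,0,0,0.35,0,-0.05,1]]'| grep -E 'pos|ft'
```

```text
position: [666.5, -217.2, 21.1]
ft_force: [-13.2, 5.3, 25.1]
```

It stops at z≈21.1 with 25 N, about 5.4 mm below first contact, so it looks seated. I'll lift off and check.

```bash
python3 -m jog '[[0,0,0,-0.5,0,0,1],[0,0,0,-3,0,0,1],[0,0,0,-8,0,0,1],[0,0,0,-12,4,-3,1],[0,0,0,-15,9,-7,1],[0,0,0,-15,14,-10,1],[0,0,0,-15,16,-10,1],[0,0,0,-15,16,-10,1]]'; python3 - <<'E'
from cell import *
from h import *
for n in ("scene","side"):
    d=snapshot(n);cv2.imwrite(f"pics/{n}9.png",d["image"][:,:,::-1])
    for o in covers(d):print(n,*o)
print(state()["ft_force"])
E
```

```text
t: 17.4
position: [566.0, -55.0, 170.5]
eef_rot: [-0.003, 1.564, -0.004]
ft_force: [-0.5, -0.9, 0.1]
finger_gap: 0.1
scene [441.7 199.6] [83.9 83.6] 5.0 25.5 [-0.001 -0.004] 475 (332, 175)
scene [ 440.6 -131.8] [87.1 82.8] 1.2 25.3 [-0.003 -0.004] 514 (227, 194)
scene [647.  158.9] [84.9 86.8] 22.0 25.9 [0.    0.004] 751 (343, 227)
scene [ 667.3 -216. ] [86.9 85.4] 21.6 19.7 [-0.001  0.003] 937 (209, 262)
side [436.6 196.4] [81.9 83.7] 6.2 27.6 [ 0.002 -0.011] 425 (235, 170)
side [645. 148.] [83.3 66.2] 24.4 27.7 [ 0.038 -0.264] 294 (304, 177)
side [ 436.  -105.2] [81.7 24.5] 1.3 27.0 [ 0.005 -0.039] 165 (237, 240)
side [ 664.5 -219.5] [81.8 80.6] 21.8 21.3 [-0.004 -0.007] 553 (334, 270)
[ 0.67985574 -0.29973765 -0.66148878]
```

View pics/side9.png

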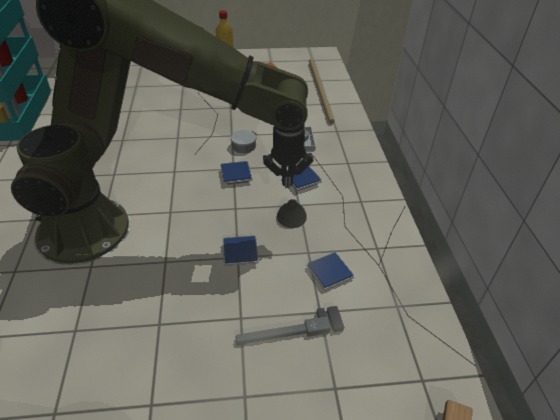

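Cover D, at (334,270) in this side view, has dropped 5 mm in both views (24.8 to 19.7 and 26.1 to 21.3) and is level. The bystanders are where they were, and the gripper is clear above the cup. Handing in.

```bash
python3 -m jog '[[0,0,0,0,0,0,1],[0,0,0,0,0,0,1]]' | grep -E 'pos|ft'; python3 -c "
from cell import *
print(job_done())"
```

```text
position: [566.4, -57.5, 169.7]
ft_force: [0.2, 0.3, 0.1]
the job is handed in; nothing more can be done
None
```

The unclipped cover was the one at about (666, −217) mm. It is now pressed home and level, and the job is handed in at about 17.8 s of the 64 s; no verdict was reported.

- **Finding it:** I tested each cover near an edge. Three were firm, reading 7.7, 7.4 and 4.3 N within about 1.3 mm of contact. The first two went a little over the 3–5 N test range but stayed well under the 14 N limit. The fourth gave about 4 mm at 2–6 N, and the depth image showed a tilt of about 0.13 rad.
- **Pressing it home:** I pressed that cover in the middle. It yielded at about 17–18 N and stopped at 25 N, with the tool 5.4 mm below first contact. Sideways force on the tool reached about 13 N during this press, which I only partly relieved.
- **Last checks:** The scene and side cameras both show the cover about 5 mm lower and level within 0.01 rad. In the scene view all four covers are level. In the side view, the gripper or its shadow hid part of two firm covers, so one slope reading there (−0.26) is not reliable.
- **Bystanders:** I compared these by eye only and saw no movement. The arm ended clear of everything, with about 0 N on the tool.

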